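# Park the transit pin and open the sample tray

## Robot

A 6-joint arm with a two-finger parallel gripper is mounted at the origin on the work surface. World frame = base frame: x ahead of the robot, y to its left, z up, the work surface at z = 0. Lengths are in mm, angles in degrees, forces in N, time in s.
With the tool pointing down it reaches from about 300 to 850 mm from the base axis. Payload 4.2 kg.
Tool frame: the origin (TCP) lies at the very end of the fingers, on their centre line; the grasp point (between the pads) lies 19 mm behind it; z points along the fingers, y is the line along which they close (so a half turn about z gives the same grasp; the last joint's range is limited). The gripper opens to 91 mm and grips with 3 to 60 N. Pads are 32 mm wide; open, the fingers measure 118 mm over their backs; the gripper's body (76 mm by 178 mm) begins 60 mm behind the grasp point.
Start: joints at [-70.187, 18.312, 89.639, -0, 72.044, -1.146], TCP at [205.68, -536.972, 213.976] pointing down, gripper open.
Joint ranges: [-177.97, 177.97], [-48.28, 115.42], [12.27, 149.76], [-77.06, 257.06], [2.81, 150.46], [-146.56, 146.56]. Speed limits (degrees/s): [147.25, 147.25, 180, 180, 180, 180].

## Interface

Orientations are given as [roll, pitch, yaw] about the fixed x, y, z axes, in that order (R = Rz(yaw) Ry(pitch) Rx(roll)).
In Python, from workcell import env, grab_frame gives the robot as it stands. The module is installed in compiled form; this text tells all that it offers.
- The arm moves only by the tool move_arm, never from a script. Its argument "plan" is a list of rows, each an object of numbers: "tx", "ty", "tz": the shift along the tool's x, y, z in cm; "wx", "wy", "wz": the turn, a rotation vector about the tool's x, y, z in rad. In form: [{"tx": .., "ty": .., "tz": .., "wx": .., "wy": .., "wz": ..}, ...]. A call has 1 to 12 rows; each row shifts and turns the commanded pose from where the row before left it, along the tool's axes as they then stand; what a row does not reach is not made up. A row lasts 1/12 s, in which the tool goes at most 41.7 mm and 7.16 degrees, less where a joint would pass 70% of its speed; a pose out of reach is approached as far as the arm can. A call is refused whole if a number of a shift passes 4.17 or a number of a turn 0.125, either way. A call with a gripper value outside its range is refused whole. "gripper" is the finger opening in cm, from 0 to 9.12, set as the call begins (left out, the last holds). The fingers move at their own pace and stop on an object; "force" is the grip in N (left out, the last holds). Time passes only in rows, so rows that do not move let the fingers close. It gives the time, the measured TCP pose, the force, the opening and the grip force at its end, in the units of the state.
- env.state(): the state, without advancing time (a new reading comes with each control period).
- grab_frame(name): name is "side" or "top"; returns a dict with "color" (420x560x3 uint8, red, green, blue), "vfov" (degrees; the focal length in pixels is half the picture's height over the tangent of half this angle, whatever the lens; pixels are square), "cx", "cy" (the principal point, pixels), "view" (4x4, takes a point from world to camera coordinates). Camera axes: x right, y up, looking along -z (the intrinsics and any distortion apply to the point x, -y, -z); pixel columns grow to the right and rows downward; lengths in mm; the calibration is good to about 2 mm. A picture is of the moment at which its call begins. There is no depth.
- env.job_done(): hands the job in; it is judged then, once.
The state is a dict: "time_s": time; "qpos": joint angles; "qvel": joint speeds; "effort": joint torques, N m; "ee_pos": TCP position; "ee_rot": TCP orientation; "force": force on the tool from outside, world axes, zero at the start; "torque": the same for the moment, N m; "gripper_width": finger opening in mm; "gripper_force": force on a finger pad.
Only numpy, scipy, OpenCV 4.12 (cv2) and the standard library are available. Lean on these libraries where they do the work, as an engineer would, in place of code of your own. Each camera call takes 0.05 s, during which the arm holds its last target. There are 200 camera calls.

## Task

The tray of the steel sample cabinet is locked by the black-knobbed pin standing in the bore on the cabinet's top. With the tray still shut, draw the pin out, slide it sideways by its narrow waist into the notch of the notched bracket (not the one with the plain hole) so that it hangs upright by its collar, right at the back of the notch, and let go of it; then pull the tray out by its handle to its stop. Leave everything else standing where it is.

Things in the scene. Friction and masses are not known exactly. Their poses are not given: they have to be found in the camera images.
- cabinet: fixed steel cabinet, 220 mm deep (x), 200 wide (y), top at 110 mm; origin at the centre of its underside, its front with the tray faces its own -x. On its top a dark bushing block 50 x 50 mm rises to 126 mm, with the vertical bore (21 mm across)
- bore (a point): the centre of the bore's mouth, on the bushing block's top face at 126 mm, at (-50, 20) mm from the cabinet's origin in its frame. The bore goes down through the bushing and a bridge of the tray beneath it
- pin: the loose lock pin, 107 mm tall, about 160 g, upright; origin at its lower tip, z up along it. From the tip: steel shank 18 mm across up to 48 mm, waist 10 mm across from 48 to 64 mm, collar 30 mm across from 64 to 69 mm, black knob 22 mm across from 69 to 107 mm (grip here). At the start its collar rests on the bushing block and 64 mm of it are in the bores
- pin_collar (a point): the point on the pin's axis at the underside of its collar, 64 mm above its tip
- keeper: fixed bracket on the table at either side of the cabinet: dark base 100 x 70 x 8 mm, dark upright back plate (front face at x = 40 mm, 64 mm wide, up to 130 mm) and a level aluminium shelf 6 mm thick, top at 120 mm, 64 mm wide, x = -45 to 40 mm, with a notch cut in from its front edge (its own -x side). Origin at the centre of the base's underside, under the parked pin's axis
- notch_seat (a point): the point on the shelf's top plane, 120 mm above the keeper's origin, where the parked pin's axis passes; axes as the keeper's: +x points into the notch. The notch is 14 mm wide, its mouth flared to about 34 mm over the first 18 mm, its back at x = 5 mm. The pin's shank is too thick for the notch, only the waist fits
- blank: the other bracket on the cabinet's other side, the same size but its shelf has only a plain round hole 13 mm across and no notch; origin and axes as the notched one's. Not used
- tray (a joint): how far the tray is pulled out: 0 shut, 0.100 m at its stop; it slides to the cabinet's own -x
- tray_handle (a point): the middle of the tray's handle: a level steel bar 10 mm thick and 100 mm long, along the cabinet's y, 82 mm high, held 43 mm in front of the tray's front (clear gap 38 mm) by a stay at each end; axes as the cabinet's
- gauge: loose brass-and-steel pressure gauge standing on the cabinet's top, foot 44 mm across, 84 mm tall; origin at the centre of its foot
- jar: loose lidded jar standing on the cabinet's top, 42 mm across, 75 mm tall; origin at the centre of its underside
- amber: loose amber bottle on the table beside the cabinet, 52 mm across, 130 mm tall; origin at the centre of its underside
- beaker: loose white plastic beaker on the table beside the cabinet, 64 mm across, 85 mm tall; origin at the centre of its underside
- wrench: loose steel spanner lying flat on the table, 140 mm long; origin under its middle, x along it
- carton: loose small cardboard carton on the table, 75 x 55 x 50 mm; origin at the centre of its underside
- rack: loose white vial rack on the table, 60 x 120 x 45 mm; origin at the centre of its underside
Things that resemble listed ones, but are neither listed nor needed, are in the scene too. What is shaped like the pin but red is not meant.

How it is judged (in metres and radians):
On the way, in this order (a step that is already met when the one before it is completed fails the run):
1. the pin's tip is drawn up out of the bore (clear of the bushing block's top) while the tray is still shut (out less than 12 mm) (z of pin in the frame of cabinet above 0.127 m and value of joint tray below 0.012 m), for 0.1 s.
2. the pin hangs upright in the notch by its collar, at its back, and the fingers have let go, the tray still shut (out less than 12 mm) (x of pin_collar in the frame of keeper between -0.009 and 0.006 m and y of pin_collar in the frame of keeper between -0.006 and 0.006 m and z of pin_collar in the frame of keeper between 0.115 and 0.124 m and angle between pin's own z axis and vertical below 0.12 rad and linear speed of pin below 0.03 m/s and contact force between the fingers and pin below 0.1 N and value of joint tray below 0.012 m), for 0.2 s.
At the end, for the whole second after the job is handed in: The pin hangs at rest and upright (within 0.12 rad) in the notch of the notched bracket: its axis within 9 mm in front of, 6 mm behind and 6 mm to the side of the seat point, its collar's underside on the shelf (-5 to +4 mm); the tray is out to its stop (more than 94 mm of 100 mm) and at rest (x of pin_collar in the frame of keeper between -0.009 and 0.006 m and y of pin_collar in the frame of keeper between -0.006 and 0.006 m and z of pin_collar in the frame of keeper between 0.115 and 0.124 m and angle between pin's own z axis and vertical below 0.12 rad and linear speed of pin below 0.03 m/s and value of joint tray above 0.094 m and velocity of joint tray below 0.01 m/s); the robot touches nothing.
It fails at once if the gauge or the jar on the cabinet is shifted by more than 20 mm or tipped over (distance of any of gauge, jar from where it was at the start of the episode above 0.02 m or angle between any of gauge, jar's own z axis and vertical above 0.4 rad).
It fails at once if the bottle or the beaker is shifted by more than 20 mm or tipped over (distance of any of amber, beaker from where it was at the start of the episode above 0.02 m or angle between any of amber, beaker's own z axis and vertical above 0.4 rad).
It fails at once if the spanner, the carton or the rack is shifted by more than 20 mm or tipped up (distance of any of wrench, carton, rack from where it was at the start of the episode above 0.02 m or angle between any of wrench, carton, rack's own z axis and vertical above 0.4 rad).
It fails at once if the pin is dropped or laid down (tilted more than 0.7 rad) (angle between pin's own z axis and vertical above 0.7 rad).
It also fails if it takes over 61 s, if anything falls off the work surface, if the arm or the gripper's body presses on something with over 40 N, if the wrist force passes 120 N, or if a joint passes its speed limit or range.

## Working session

There is one attempt and no reset: what is moved stays moved. The work goes in short steps, Python scripts to look and compute and a tool call to move; the robot and the scene stay as the last step left them, time stands still between calls to the robot, and variables do not carry over. Pictures are saved under pics/ and viewed, at most 10 in all, crops included, and the job is handed in when it is done.

Besides the shell and the picture viewer there is one more tool, called by a JSON object that holds its "fn" and its "kwargs". move_arm: Moves the arm, as the interface text tells. Its arguments: {"type":"object","properties":{"plan":{"type":"array","items":{"type":"object","properties":{"tx":{"type":"number"},"ty":{"type":"number"},"tz":{"type":"number"},"wx":{"type":"number"},"wy":{"type":"number"},"wz":{"type":"number"}}}},"gripper":{"type":"number"},"force":{"type":"number"}},"required":["plan"]}

```bash
mkdir -p pics; python3 - <<'E'
from workcell import env, grab_frame
import cv2,pickle
for n in("side","top"):
    f=grab_frame(n); pickle.dump(f,open(n+".pkl","wb")); cv2.imwrite(f"pics/{n}0.png",f["color"][:,:,::-1])
    print(n,{k:v for k,v in f.items() if k!="color"})
s=env.state();print(s["time_s"],s["ee_pos"],s["ee_rot"])
E
```

```text
side {'vfov': 43.346677023154896, 'cx': 274.0120479784374, 'cy': 207.48942808399076, 'view': array([[-9.44938104e-01, -3.27130460e-01, -8.81142138e-03,
         5.85217816e+02],
       [ 2.14059623e-01, -6.38243599e-01,  7.39475210e-01,
        -1.90868207e+02],
       [-2.47528699e-01,  6.96872134e-01,  6.73126119e-01,
        -1.06702660e+03],
       [ 0.00000000e+00,  0.00000000e+00,  0.00000000e+00,
         1.00000000e+00]])}
top {'vfov': 57.206750805471124, 'cx': 280.41919726845305, 'cy': 207.79606189859007, 'view': array([[-1.64412723e-01, -9.86376241e-01, -5.51073826e-03,
         1.00788359e+02],
       [ 9.61711536e-01, -1.61538430e-01,  2.21396154e-01,
        -6.18331058e+02],
       [-2.19270102e-01,  3.11006040e-02,  9.75168383e-01,
        -1.02859379e+03],
       [ 0.00000000e+00,  0.00000000e+00,  0.00000000e+00,
         1.00000000e+00]])}
0.1 [ 205.49674885 -536.52247964  213.22961278] [-1.79909718e+02  3.52706362e-04  2.09568499e+01]
```

View pics/side0.png

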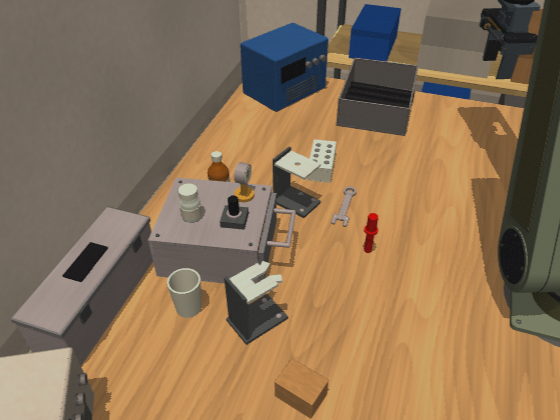

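View pics/top0.png

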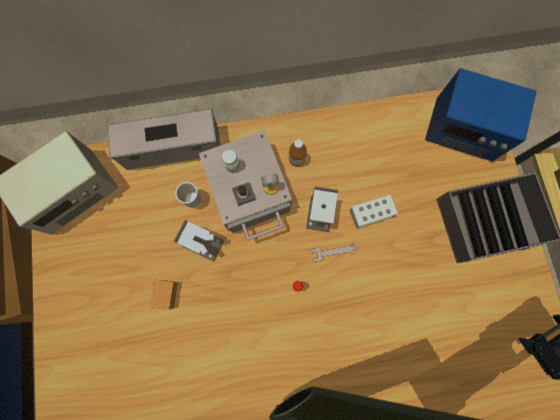

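```bash
cat > h.py <<'E'
import numpy as np,pickle,cv2
def load(n): return pickle.load(open(n+".pkl","rb"))
def proj(f,P):
    P=np.atleast_2d(P); c=P@f["view"][:3,:3].T+f["view"][:3,3]
    F=f["color"].shape[0]/2/np.tan(np.radians(f["vfov"]/2))
    return np.c_[f["cx"]+F*c[:,0]/-c[:,2], f["cy"]+F*c[:,1]/c[:,2]]
def ray(f,u,v):
    F=f["color"].shape[0]/2/np.tan(np.radians(f["vfov"]/2)); R=f["view"][:3,:3];t=f["view"][:3,3]
    return -R.T@t, R.T@np.array([(u-f["cx"])/F,-(v-f["cy"])/F,-1])
def onz(f,u,v,z):
    o,d=ray(f,u,v); return o+d*(z-o[2])/d[2]
def tri(f,p,g,q):
    o,d=ray(f,*p);O,D=ray(g,*q); s=np.linalg.lstsq(np.c_[d,-D],O-o,rcond=None)[0]
    a,b=o+s[0]*d,O+s[1]*D; return (a+b)/2,np.linalg.norm(a-b)
E
python3 - <<'E'
from h import *
t=load("top");s=load("side")
cv2.imwrite("pics/t1.png",cv2.resize(t["color"][125:265,165:345,::-1],None,fx=4.3,fy=4.3,interpolation=cv2.INTER_CUBIC))
cv2.imwrite("pics/s1.png",cv2.resize(s["color"][150:345,150:330,::-1],None,fx=3,fy=3,interpolation=cv2.INTER_CUBIC))
E
```

```text
(no output)
```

View pics/t1.png

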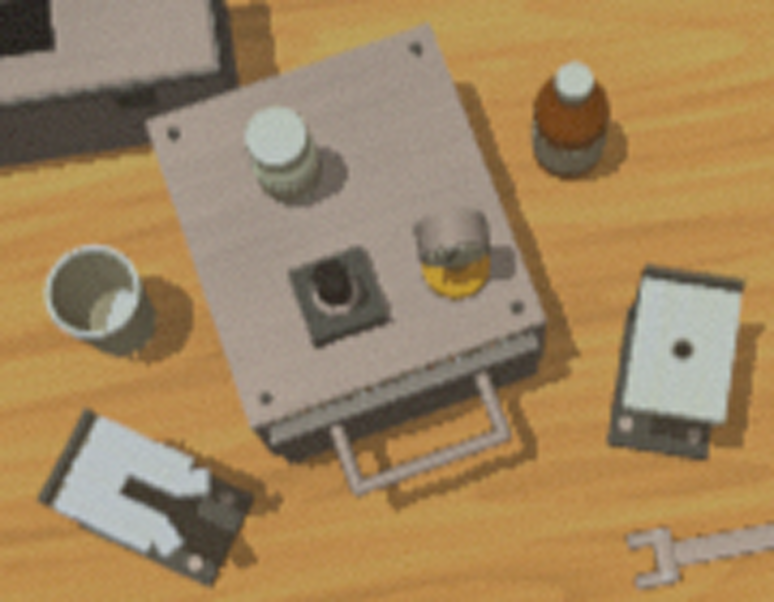

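View pics/s1.png

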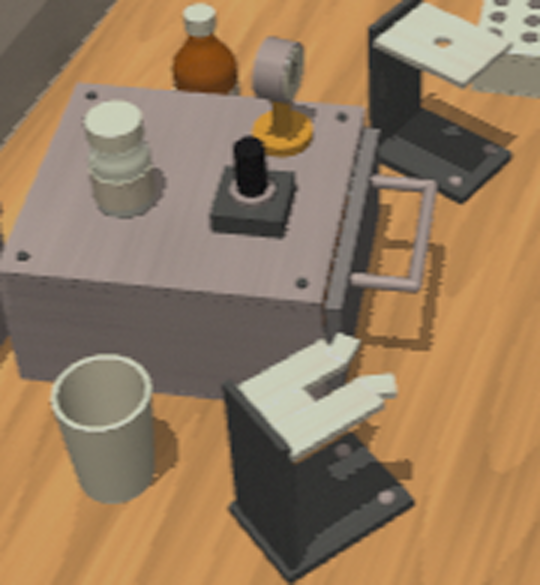

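```bash
python3 - <<'E'
from h import *
np.set_printoptions(precision=1,suppress=True)
t=load("top");s=load("side")
for n,f,(x0,x1,y0,y1),seed in(("top",t,(170,230,215,265),None),("side",s,(222,290,255,310),None)):
    c=cv2.resize(f["color"],None,fx=4,fy=4,interpolation=cv2.INTER_CUBIC).astype(int)
    m=((c.min(2)>125)&(c[:,:,0]-c[:,:,2]<40)).astype(np.uint8)
    k=np.zeros_like(m);k[y0*4:y1*4,x0*4:x1*4]=1;m*=k
    cs=cv2.findContours(m,cv2.RETR_EXTERNAL,cv2.CHAIN_APPROX_NONE)[0];C=max(cs,key=cv2.contourArea)
    a=cv2.approxPolyDP(C,6,True)[:,0]
    print(n,cv2.contourArea(C)/16)
    for p in a:
        q=(p+.5)/4-.5; print(q,onz(f,*q,120)[:2])
def T(cx,cy):return (cx+.5)/4.3-.5+165,(cy+.5)/4.3-.5+125
def S(cx,cy):return (cx+.5)/3-.5+150,(cy+.5)/3-.5+150
print("cab corners BL,BR,FR,FL top")
for p in((148,122),(430,28),(545,320),(248,425)):print(onz(t,*T(*p),110)[:2])
print("side")
for p in((80,84),(362,105),(330,304),(2,272)):print(onz(s,*S(*p),110)[:2])
print("screws");
for p,q in(((174,133),(22,256)),((416,48),(91,95)),((517,307),(341,117)),((265,398),(302,283))):print(tri(t,T(*p),s,S(*q)),onz(t,*T(*p),110)[:2],onz(s,*S(*q),110)[:2])
print("bushing top corners top z126")
for p in((290,268),(365,246),(390,322),(316,346)):print(onz(t,*T(*p),126)[:2])
print("side")
for p in((222,165),(295,176),(287,220),(212,208)):print(onz(s,*S(*p),126)[:2])
print("knob top", onz(t,*T(334,272),169), onz(s,*S(251,143),169))
print("handle ends",[onz(t,*T(*p),82)[:2] for p in((358,486),(508,437))],[onz(s,*S(*p),82)[:2] for p in((414,288),(433,184))])
E
```

```text
top 598.5
[187.6 221.6] [618.9 252.3]
[177.1 242.4] [567.5 286.2]
[203.4 253.9] [525.5 220.8]
[206.6 251.1] [531.3 211.4]
[205.1 247.4] [541.9 214.1]
[192.4 238.4] [571.5 244.8]
[195.4 235.1] [578.9 235.9]
[205.4 239.9] [561.7 211. ]
[211.9 239.4] [560.2 193.7]
[212.9 234.1] [573.8 189.3]
side 976.6875
[269.1 262.9] [561.7 191.3]
[263.1 260.6] [574.3 189.6]
[259.6 264.4] [577.3 200.5]
[255.6 262.9] [585.7 199.4]
[229.1 278.1] [618.6 249.6]
[247.1 301.4] [568.2 288.3]
[275.4 285.4] [533.  238.6]
[276.6 280.9] [534.3 228. ]
[281.4 280.4] [526.5 224.1]
[279.4 274.4] [534.5 211.8]
[268.4 275.6] [552.6 221.1]
[255.4 283.1] [569.  245.2]
[250.9 279.1] [580.1 239.1]
[264.9 270.6] [562.8 211.8]
cab corners BL,BR,FR,FL top
[813.1 200.3]
[847.8   6.3]
[636.8 -35.2]
[600.5 161.8]
side
[850.1   7.5]
[639.7 -36.7]
[592.5 159.8]
[808.9 202.2]
screws
(array([803.2, 184.4, 109.7]), np.float64(0.9328095833046142)) [802.6 184.3] [803.5 184.6]
(array([835.2,  17.8, 111. ]), np.float64(0.6825249103792516)) [835.3  17.7] [836.2  16.7]
(array([649. , -18.8, 109.9]), np.float64(1.4093729513782935)) [648.3 -18.9] [649.8 -18.8]
(array([616. , 148.8, 110.9]), np.float64(0.33432939525718175)) [616.  148.9] [616.5 148. ]
bushing top corners top z126
[693.5 120.1]
[700.   70.8]
[647.9  62.6]
[640.2 110.9]
side
[704.   73.8]
[651.6  68.2]
[640.9 110.8]
[693.3 116.1]
knob top [673.5  90.2 169. ] [672.5  90.5 169. ]
handle ends [array([555. , 100.7]), array([570.6,   0. ])] [array([553.3, 103.4]), array([572.4,  -0.1])]
```

```bash
cat > go.py <<'E'
import sys,numpy as np
from scipy.spatial.transform import Rotation as R
from workcell import env
# args: x y z yaw -> remaining shift (cm, tool axes) and turn (rad, tool axes)
def go(x,y,z,yaw):
    s=env.state(); r=R.from_euler("xyz",s["ee_rot"],degrees=True)
    d=r.inv().apply(np.array([x,y,z])-s["ee_pos"])/10
    w=(r.inv()*R.from_euler("xyz",[180,0,yaw],degrees=True)).as_rotvec()
    print("t",s["time_s"],"pos",s["ee_pos"].round(1),"rot",s["ee_rot"].round(2),"shift cm",d.round(3),"turn",w.round(4),"F",np.round(s["force"],1),"w",s["gripper_width"],s["gripper_force"])
if __name__=="__main__": go(*map(float,sys.argv[1:]))
E
python3 - <<'E'
from h import *
t=load("top");s=load("side")
def T(cx,cy):return (cx+.5)/4.3-.5+165,(cy+.5)/4.3-.5+125
def S(cx,cy):return (cx+.5)/3-.5+150,(cy+.5)/3-.5+150
print("gauge foot",onz(t,*T(455,280),114),onz(s,*S(283,132),114)," jar lid",onz(t,*T(275,135),185))
E
```

```text
gauge foot [671.55837855  17.58813518 114.        ] [682.20428361  14.74568104 114.        ]  jar lid [760.66676721 112.41734721 185.        ]
```

{"fn": "move_arm", "kwargs": {"plan": [{"tz":-0.5,"wz":-0.116},{"tz":-0.5,"wz":-0.116},{"tz":-0.5,"wz":-0.116},{"tz":-0.5,"wz":-0.116},{"tz":-0.5,"wz":-0.116},{"tz":-0.5,"wz":-0.116},{"tz":-0.5,"wz":-0.116},{"tz":-0.5,"wz":-0.116},{"tz":-0.5,"wz":-0.116},{"tz":-0.5,"wz":-0.116},{"tz":-0.5,"wz":-0.116},{"tz":-0.5,"wz":-0.116}], "gripper": 5.5}}

```text
schema error: expected keys tx, ty, tz, wx, wy, wz
```

```bash
python3 go.py 672.5 91.5 240 100.9
```

```text
t 0.1 pos [ 205.5 -536.5  213.2] rot [-179.91    0.     20.96] shift cm [ 66.073 -41.949  -2.611] turn [-1.3000e-03 -1.1000e-03 -1.3953e+00] F [-0.   0.1 -0.5] w 91.25139040166557 0.0
```

{"fn": "move_arm", "kwargs": {"plan": [{"tx":0,"ty":0,"tz":-0.5,"wx":0,"wy":0,"wz":-0.116},{"tx":0,"ty":0,"tz":-0.5,"wx":0,"wy":0,"wz":-0.116},{"tx":0,"ty":0,"tz":-0.5,"wx":0,"wy":0,"wz":-0.116},{"tx":0,"ty":0,"tz":-0.5,"wx":0,"wy":0,"wz":-0.116},{"tx":0,"ty":0,"tz":-0.5,"wx":0,"wy":0,"wz":-0.116},{"tx":0,"ty":0,"tz":-0.5,"wx":0,"wy":0,"wz":-0.116},{"tx":0,"ty":0,"tz":-0.5,"wx":0,"wy":0,"wz":-0.116},{"tx":0,"ty":0,"tz":-0.5,"wx":0,"wy":0,"wz":-0.116},{"tx":0,"ty":0,"tz":-0.5,"wx":0,"wy":0,"wz":-0.116},{"tx":0,"ty":0,"tz":-0.5,"wx":0,"wy":0,"wz":-0.116},{"tx":0,"ty":0,"tz":-0.5,"wx":0,"wy":0,"wz":-0.116},{"tx":0,"ty":0,"tz":-0.5,"wx":0,"wy":0,"wz":-0.116}], "gripper": 5.5}}

```text
time_s: 1.1
ee_pos: [205.6, -536.7, 273.7]
ee_rot: [-180.0, -0.1, 101.0]
force: [0.5, 1.0, 0.3]
gripper_width: 55.1
gripper_force: 0.0
```

```bash
python3 go.py 672.5 91.5 250 100.9
```

```text
t 1.1 pos [ 205.6 -536.7  273.7] rot [-1.7999e+02 -6.0000e-02  1.0104e+02] shift cm [52.711 57.86   2.416] turn [-0.0002 -0.0011  0.0025] F [0.5 1.  0.3] w 55.11795438053074 0.0
```

{"fn": "move_arm", "kwargs": {"plan": [{"tx":2.2,"ty":2.41,"tz":0,"wx":0,"wy":0,"wz":0},{"tx":2.2,"ty":2.41,"tz":0,"wx":0,"wy":0,"wz":0},{"tx":2.2,"ty":2.41,"tz":0,"wx":0,"wy":0,"wz":0},{"tx":2.2,"ty":2.41,"tz":0,"wx":0,"wy":0,"wz":0},{"tx":2.2,"ty":2.41,"tz":0,"wx":0,"wy":0,"wz":0},{"tx":2.2,"ty":2.41,"tz":0,"wx":0,"wy":0,"wz":0},{"tx":2.2,"ty":2.41,"tz":0,"wx":0,"wy":0,"wz":0},{"tx":2.2,"ty":2.41,"tz":0,"wx":0,"wy":0,"wz":0},{"tx":2.2,"ty":2.41,"tz":0,"wx":0,"wy":0,"wz":0},{"tx":2.2,"ty":2.41,"tz":0,"wx":0,"wy":0,"wz":0},{"tx":2.2,"ty":2.41,"tz":0,"wx":0,"wy":0,"wz":0},{"tx":2.2,"ty":2.41,"tz":0,"wx":0,"wy":0,"wz":0}]}}

```text
time_s: 2.1
ee_pos: [441.2, -222.2, 273.7]
ee_rot: [-180.0, -0.0, 100.7]
force: [0.4, 0.7, 0.3]
gripper_width: 55.2
gripper_force: 0.0
```

{"fn": "move_arm", "kwargs": {"plan": [{"tx":2.2,"ty":2.41,"tz":0,"wx":0,"wy":0,"wz":0},{"tx":2.2,"ty":2.41,"tz":0,"wx":0,"wy":0,"wz":0},{"tx":2.2,"ty":2.41,"tz":0,"wx":0,"wy":0,"wz":0},{"tx":2.2,"ty":2.41,"tz":0,"wx":0,"wy":0,"wz":0},{"tx":2.2,"ty":2.41,"tz":0,"wx":0,"wy":0,"wz":0},{"tx":2.2,"ty":2.41,"tz":0,"wx":0,"wy":0,"wz":0},{"tx":2.2,"ty":2.41,"tz":0,"wx":0,"wy":0,"wz":0},{"tx":2.2,"ty":2.41,"tz":0,"wx":0,"wy":0,"wz":0},{"tx":2.2,"ty":2.41,"tz":0,"wx":0,"wy":0,"wz":0},{"tx":2.2,"ty":2.41,"tz":0,"wx":0,"wy":0,"wz":0},{"tx":2.2,"ty":2.41,"tz":0,"wx":0,"wy":0,"wz":0},{"tx":2.2,"ty":2.41,"tz":0,"wx":0,"wy":0,"wz":0}]}}

```text
time_s: 3.1
ee_pos: [676.4, 90.8, 273.3]
ee_rot: [-179.9, 0.0, 100.7]
force: [0.4, -1.0, 0.5]
gripper_width: 55.0
gripper_force: 0.0
```

```bash
python3 go.py 672.5 91.5 139 100.9
```

```text
t 3.1 pos [676.4  90.8 273.3] rot [-1.7994e+02  1.0000e-02  1.0073e+02] shift cm [ 0.144 -0.352 13.43 ] turn [-0.0011  0.0001 -0.003 ] F [ 0.4 -1.   0.5] w 54.95945327716731 0.0
```

{"fn": "move_arm", "kwargs": {"plan": [{"tx":0.14,"ty":-0.35,"tz":1,"wx":0,"wy":0,"wz":0},{"tx":0,"ty":0,"tz":1.7,"wx":0,"wy":0,"wz":0},{"tx":0,"ty":0,"tz":1.7,"wx":0,"wy":0,"wz":0},{"tx":0,"ty":0,"tz":1.7,"wx":0,"wy":0,"wz":0},{"tx":0,"ty":0,"tz":1.7,"wx":0,"wy":0,"wz":0},{"tx":0,"ty":0,"tz":1.7,"wx":0,"wy":0,"wz":0},{"tx":0,"ty":0,"tz":1.7,"wx":0,"wy":0,"wz":0},{"tx":0,"ty":0,"tz":1.2,"wx":0,"wy":0,"wz":0},{"tx":0,"ty":0,"tz":1.0,"wx":0,"wy":0,"wz":0},{"tx":0,"ty":0,"tz":0.7,"wx":0,"wy":0,"wz":0},{"tx":0,"ty":0,"tz":0,"wx":0,"wy":0,"wz":0}]}}

```text
time_s: 4.02
ee_pos: [671.2, 90.0, 131.0]
ee_rot: [-179.8, -0.0, 100.7]
force: [-1.6, 0.2, -0.3]
gripper_width: 55.2
gripper_force: 0.0
```

```bash
python3 - <<'E'
from workcell import grab_frame
from go import go
import cv2,numpy as np
go(672.5,91.5,139,100.9)
a=grab_frame("side")["color"][160:260,190:300,::-1];b=grab_frame("top")["color"][130:230,185:295,::-1]
cv2.imwrite("pics/g.png",cv2.resize(np.hstack([a,b]),None,fx=3.6,fy=3.6,interpolation=cv2.INTER_CUBIC))
E
```

```text
t 4.0167 pos [671.2  90.  131. ] rot [-1.7981e+02 -1.0000e-02  1.0071e+02] shift cm [ 0.128  0.155 -0.8  ] turn [-0.0034 -0.0002 -0.0033] F [-1.6  0.2 -0.3] w 55.24382835291958 0.0
```

View pics/g.png

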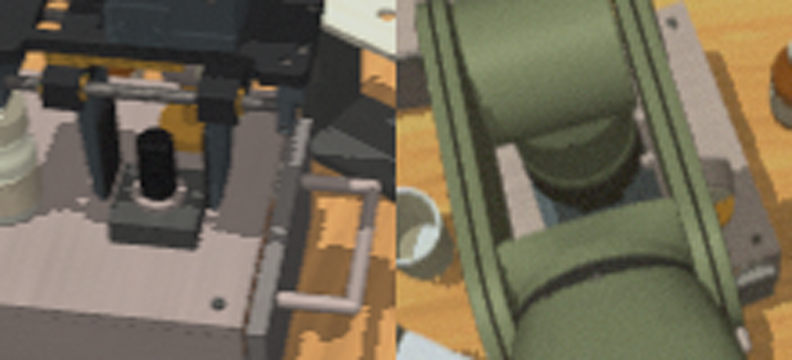

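{"fn": "move_arm", "kwargs": {"plan": [{"tx":0.1,"ty":0.1,"tz":-0.75,"wx":0,"wy":0,"wz":0},{"tx":0,"ty":0,"tz":0,"wx":0,"wy":0,"wz":0}]}}

```text
time_s: 4.28
ee_pos: [674.4, 91.6, 143.1]
ee_rot: [179.7, 0.0, 100.7]
force: [-0.4, 0.5, 0.8]
gripper_width: 55.2
gripper_force: 0.0
```

{"fn": "move_arm", "kwargs": {"plan": [{"tx":0,"ty":0,"tz":0,"wx":0,"wy":0,"wz":0},{"tx":0,"ty":0,"tz":0,"wx":0,"wy":0,"wz":0},{"tx":0,"ty":0,"tz":0,"wx":0,"wy":0,"wz":0},{"tx":0,"ty":0,"tz":0,"wx":0,"wy":0,"wz":0},{"tx":0,"ty":0,"tz":0,"wx":0,"wy":0,"wz":0},{"tx":0,"ty":0,"tz":0,"wx":0,"wy":0,"wz":0},{"tx":0,"ty":0,"tz":0,"wx":0,"wy":0,"wz":0},{"tx":0,"ty":0,"tz":0,"wx":0,"wy":0,"wz":0}], "gripper": 0, "force": 25}}

```text
time_s: 4.95
ee_pos: [672.9, 91.2, 140.3]
ee_rot: [-180.0, 0.0, 100.7]
force: [0.4, 0.1, 0.3]
gripper_width: 21.5
gripper_force: 25.0
```

{"fn": "move_arm", "kwargs": {"plan": [{"tx":0,"ty":0,"tz":-0.5,"wx":0,"wy":0,"wz":0},{"tx":0,"ty":0,"tz":-0.5,"wx":0,"wy":0,"wz":0},{"tx":0,"ty":0,"tz":-0.5,"wx":0,"wy":0,"wz":0},{"tx":0,"ty":0,"tz":-0.5,"wx":0,"wy":0,"wz":0},{"tx":0,"ty":0,"tz":0,"wx":0,"wy":0,"wz":0}]}}

```text
time_s: 5.37
ee_pos: [673.8, 91.3, 162.2]
ee_rot: [179.8, 0.0, 100.7]
force: [0.3, 0.3, -0.2]
gripper_width: 21.3
gripper_force: 25.0
```

{"fn": "move_arm", "kwargs": {"plan": [{"tx":0,"ty":0,"tz":-0.8,"wx":0,"wy":0,"wz":0},{"tx":0,"ty":0,"tz":-0.8,"wx":0,"wy":0,"wz":0},{"tx":0,"ty":0,"tz":-0.8,"wx":0,"wy":0,"wz":0},{"tx":0,"ty":0,"tz":-0.8,"wx":0,"wy":0,"wz":0},{"tx":0,"ty":0,"tz":-0.8,"wx":0,"wy":0,"wz":0},{"tx":0,"ty":0,"tz":-0.8,"wx":0,"wy":0,"wz":0},{"tx":0,"ty":0,"tz":-0.8,"wx":0,"wy":0,"wz":0},{"tx":0,"ty":0,"tz":-0.8,"wx":0,"wy":0,"wz":0},{"tx":0,"ty":0,"tz":0,"wx":0,"wy":0,"wz":0},{"tx":0,"ty":0,"tz":0,"wx":0,"wy":0,"wz":0},{"tx":0,"ty":0,"tz":0,"wx":0,"wy":0,"wz":0},{"tx":0,"ty":0,"tz":0,"wx":0,"wy":0,"wz":0}]}}

```text
time_s: 6.37
ee_pos: [672.6, 91.2, 223.7]
ee_rot: [-179.9, -0.0, 100.7]
force: [0.5, -0.3, -0.9]
gripper_width: 21.4
gripper_force: 25.0
```

```bash
python3 go.py 529 175 226 100.9
```

```text
t 6.3667 pos [672.6  91.2 223.7] rot [-179.92   -0.    100.72] shift cm [ 10.904 -12.549  -0.214] turn [-0.0014 -0.     -0.0032] F [ 0.5 -0.3 -0.9] w 21.397890039543782 24.999749958515167
```

{"fn": "move_arm", "kwargs": {"plan": [{"tx":0.5,"ty":-0.6,"tz":0,"wx":0,"wy":0,"wz":0},{"tx":1.1,"ty":-1.2,"tz":0,"wx":0,"wy":0,"wz":0},{"tx":1.4,"ty":-1.6,"tz":0,"wx":0,"wy":0,"wz":0},{"tx":1.5,"ty":-1.7,"tz":0,"wx":0,"wy":0,"wz":0},{"tx":1.5,"ty":-1.7,"tz":0,"wx":0,"wy":0,"wz":0},{"tx":1.5,"ty":-1.7,"tz":0,"wx":0,"wy":0,"wz":0},{"tx":1.4,"ty":-1.6,"tz":0,"wx":0,"wy":0,"wz":0},{"tx":1.0,"ty":-1.2,"tz":0,"wx":0,"wy":0,"wz":0},{"tx":0.7,"ty":-0.8,"tz":0,"wx":0,"wy":0,"wz":0},{"tx":0.3,"ty":-0.4,"tz":0,"wx":0,"wy":0,"wz":0},{"tx":0,"ty":0,"tz":0,"wx":0,"wy":0,"wz":0},{"tx":0,"ty":0,"tz":0,"wx":0,"wy":0,"wz":0}]}}

```text
time_s: 7.37
ee_pos: [530.3, 175.0, 224.5]
ee_rot: [180.0, 0.0, 100.7]
force: [1.2, -0.6, -1.1]
gripper_width: 21.5
gripper_force: 25.0
```

```bash
python3 go.py 529 175 139 100.9
```

```text
t 7.3667 pos [530.3 175.  224.5] rot [1.7996e+02 3.0000e-02 1.0072e+02] shift cm [ 0.027 -0.131  8.548] turn [ 0.0007  0.0004 -0.0031] F [ 1.2 -0.6 -1.1] w 21.52865334024454 24.999771416187286
```

{"fn": "move_arm", "kwargs": {"plan": [{"tx":0,"ty":-0.1,"tz":0.6,"wx":0,"wy":0,"wz":0},{"tx":0,"ty":0,"tz":1.2,"wx":0,"wy":0,"wz":0},{"tx":0,"ty":0,"tz":1.4,"wx":0,"wy":0,"wz":0},{"tx":0,"ty":0,"tz":1.4,"wx":0,"wy":0,"wz":0},{"tx":0,"ty":0,"tz":1.4,"wx":0,"wy":0,"wz":0},{"tx":0,"ty":0,"tz":1.2,"wx":0,"wy":0,"wz":0},{"tx":0,"ty":0,"tz":0.8,"wx":0,"wy":0,"wz":0},{"tx":0,"ty":0,"tz":0.5,"wx":0,"wy":0,"wz":0},{"tx":0,"ty":0,"tz":0,"wx":0,"wy":0,"wz":0},{"tx":0,"ty":0,"tz":0,"wx":0,"wy":0,"wz":0},{"tx":0,"ty":0,"tz":0,"wx":0,"wy":0,"wz":0}]}}

```text
time_s: 8.28
ee_pos: [529.5, 175.0, 140.1]
ee_rot: [179.9, -0.0, 100.7]
force: [-0.2, -0.8, -0.7]
gripper_width: 21.2
gripper_force: 25.0
```

```bash
python3 - <<'E'
from workcell import grab_frame
from go import go
import cv2,numpy as np
go(571.5,236.8,139,100.9)
a=grab_frame("side")["color"][220:350,210:330,::-1];b=grab_frame("top")["color"][175:305,145:265,::-1]
cv2.imwrite("pics/k.png",cv2.resize(np.hstack([a,b]),None,fx=3.3,fy=3.3,interpolation=cv2.INTER_CUBIC))
E
```

```text
t 8.2833 pos [529.5 175.  140.1] rot [179.91  -0.   100.71] shift cm [5.291 5.273 0.117] turn [ 0.0015 -0.0001 -0.0034] F [-0.2 -0.8 -0.7] w 21.21221176909465 24.999744594097137
```

View pics/k.png

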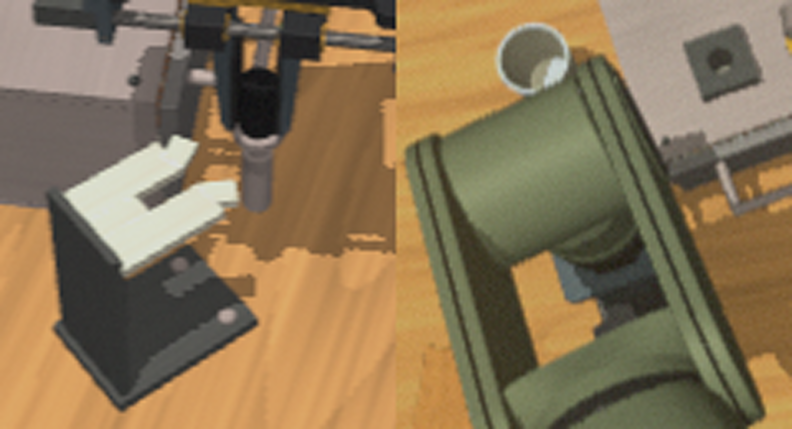

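```bash
python3 - <<'E'
from h import *
s=load("side"); np.set_printoptions(precision=1,suppress=True)
P=np.array([[529.5,175,126],[529.5,175,131],[529.5,175,164],[529.5,175,62]])
print("pin pred in crop",(proj(s,P)-[210,220]+.5)*3.3-.5)
c,q=np.cos(np.radians(55.5)),np.sin(np.radians(55.5))
K=lambda x,y:[571.5+c*x-q*y,236.8+q*x+c*y,120]
print("keeper pred (back notch corners, flare starts, tips inner, tips outer, back)",(proj(s,[K(5,7),K(5,-7),K(-27,7),K(-27,-7),K(-45,17),K(-45,-17),K(-45,32),K(-45,-32),K(40,32),K(40,-32)])-[210,220]+.5)*3.3-.5)
from workcell import grab_frame
f=grab_frame("side")
g=cv2.resize(f["color"],None,fx=4,fy=4,interpolation=cv2.INTER_CUBIC).astype(int)
m=g.max(2)<45
for r in (244,248,252,256): 
    x=np.where(m[r*4,270*4:305*4])[0]/4+270; print(r,x.min(),x.max())
E
```

```text
pin pred in crop [[259.  128.8]
 [259.1 122.9]
 [259.7  82.5]
 [258.  201.6]]
keeper pred (back notch corners, flare starts, tips inner, tips outer, back) [[151.8 209.2]
 [137.3 193.4]
 [199.  182.3]
 [184.3 167. ]
 [235.7 178.5]
 [199.7 141.9]
 [252.  195.1]
 [184.3 126.2]
 [124.8 269.3]
 [ 59.6 194.7]]
244 279.75 295.25
248 279.75 295.25
252 279.75 295.0
256 279.75 294.5
```

{"fn": "move_arm", "kwargs": {"plan": [{"tx":0.08,"ty":-0.12,"tz":0.08,"wx":0,"wy":0,"wz":0},{"tx":0.3,"ty":0.3,"tz":0,"wx":0,"wy":0,"wz":0},{"tx":0.4,"ty":0.4,"tz":0,"wx":0,"wy":0,"wz":0},{"tx":0.5,"ty":0.5,"tz":0,"wx":0,"wy":0,"wz":0},{"tx":0.5,"ty":0.5,"tz":0,"wx":0,"wy":0,"wz":0},{"tx":0.5,"ty":0.5,"tz":0,"wx":0,"wy":0,"wz":0},{"tx":0.4,"ty":0.4,"tz":0,"wx":0,"wy":0,"wz":0},{"tx":0.2,"ty":0.2,"tz":0,"wx":0,"wy":0,"wz":0},{"tx":0,"ty":0,"tz":0,"wx":0,"wy":0,"wz":0},{"tx":0,"ty":0,"tz":0,"wx":0,"wy":0,"wz":0},{"tx":0,"ty":0,"tz":0,"wx":0,"wy":0,"wz":0}]}}

```text
time_s: 9.35
ee_pos: [549.6, 208.0, 138.5]
ee_rot: [-180.0, 0.0, 100.7]
force: [1.2, 0.0, -1.4]
gripper_width: 21.4
gripper_force: 25.0
```

```bash
python3 - <<'E'
from workcell import grab_frame
from go import go
import cv2,numpy as np
go(569.6,235.7,139.5,100.9)
a=grab_frame("side")["color"][220:320,210:320,::-1]
cv2.imwrite("pics/k2.png",cv2.resize(a,None,fx=6,fy=6,interpolation=cv2.INTER_CUBIC))
E
```

```text
t 9.35 pos [549.6 208.  138.5] rot [-1.7997e+02  2.0000e-02  1.0071e+02] shift cm [ 2.347  2.478 -0.099] turn [-0.0005  0.0003 -0.0033] F [ 1.2  0.  -1.4] w 21.401369463181528 24.999715089797974
```

View pics/k2.png

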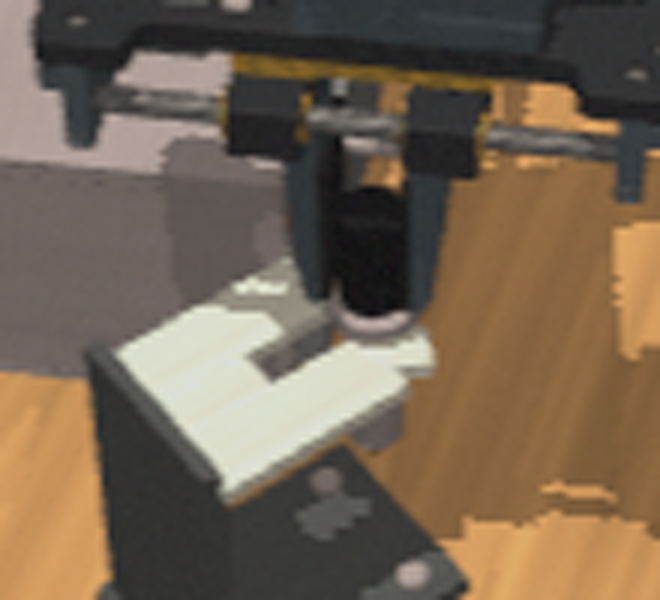

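{"fn": "move_arm", "kwargs": {"plan": [{"tx":0.2,"ty":0.21,"tz":-0.05,"wx":0,"wy":0,"wz":0},{"tx":0.27,"ty":0.28,"tz":0,"wx":0,"wy":0,"wz":0},{"tx":0.27,"ty":0.28,"tz":0,"wx":0,"wy":0,"wz":0},{"tx":0.27,"ty":0.28,"tz":0,"wx":0,"wy":0,"wz":0},{"tx":0.27,"ty":0.28,"tz":0,"wx":0,"wy":0,"wz":0},{"tx":0,"ty":0,"tz":0,"wx":0,"wy":0,"wz":0},{"tx":0,"ty":0,"tz":0,"wx":0,"wy":0,"wz":0},{"tx":0,"ty":0,"tz":0,"wx":0,"wy":0,"wz":0}]}}

```text
time_s: 10.07
ee_pos: [561.5, 223.7, 139.3]
ee_rot: [179.9, -0.0, 100.7]
force: [3.9, -0.5, -1.6]
gripper_width: 21.3
gripper_force: 25.0
```

```bash
python3 go.py 569.6 235.7 139.5 100.9
```

```text
t 10.0667 pos [561.5 223.7 139.3] rot [ 1.7987e+02 -2.0000e-02  1.0071e+02] shift cm [ 1.028  1.02  -0.015] turn [ 0.0023 -0.0004 -0.0032] F [ 3.9 -0.5 -1.6] w 21.320472672739307 25.001579225063324
```

{"fn": "move_arm", "kwargs": {"plan": [{"tx":-0.07,"ty":0.07,"tz":0,"wx":0,"wy":0,"wz":0},{"tx":0.25,"ty":0.25,"tz":0,"wx":0,"wy":0,"wz":0},{"tx":0.25,"ty":0.25,"tz":0,"wx":0,"wy":0,"wz":0},{"tx":0.2,"ty":0.2,"tz":0,"wx":0,"wy":0,"wz":0},{"tx":0,"ty":0,"tz":0,"wx":0,"wy":0,"wz":0},{"tx":0,"ty":0,"tz":0,"wx":0,"wy":0,"wz":0},{"tx":0,"ty":0,"tz":0,"wx":0,"wy":0,"wz":0},{"tx":0,"ty":0,"tz":0,"wx":0,"wy":0,"wz":0}]}}

```text
time_s: 10.73
ee_pos: [566.8, 231.0, 139.1]
ee_rot: [-180.0, -0.0, 100.7]
force: [0.7, -0.0, -1.5]
gripper_width: 21.2
gripper_force: 25.0
```

```bash
python3 go.py 570.4 235.1 139.5 100.9
```

```text
t 10.7333 pos [566.8 231.  139.1] rot [-1.7999e+02 -1.0000e-02  1.0071e+02] shift cm [ 0.334  0.434 -0.04 ] turn [-0.0002 -0.0002 -0.0033] F [ 0.7 -0.  -1.5] w 21.188595450450904 24.999716877937317
```

{"fn": "move_arm", "kwargs": {"plan": [{"tx":0.15,"ty":0.17,"tz":0,"wx":0,"wy":0,"wz":0},{"tx":0.15,"ty":0.17,"tz":0,"wx":0,"wy":0,"wz":0},{"tx":0.05,"ty":0.07,"tz":0,"wx":0,"wy":0,"wz":0},{"tx":0,"ty":0,"tz":0,"wx":0,"wy":0,"wz":0},{"tx":0,"ty":0,"tz":0,"wx":0,"wy":0,"wz":0},{"tx":0,"ty":0,"tz":0,"wx":0,"wy":0,"wz":0}]}}

```text
time_s: 11.23
ee_pos: [570.2, 235.1, 139.1]
ee_rot: [-180.0, 0.0, 100.7]
force: [0.2, 0.1, -2.1]
gripper_width: 21.3
gripper_force: 25.0
```

```bash
python3 go.py 570.4 235.1 139.5 100.9
```

```text
t 11.2333 pos [570.2 235.1 139.1] rot [-1.7998e+02  1.0000e-02  1.0072e+02] shift cm [-0.002  0.023 -0.043] turn [-0.0003  0.0001 -0.0032] F [ 0.2  0.1 -2.1] w 21.262664547164714 24.99963641166687
```

{"fn": "move_arm", "kwargs": {"plan": [{"tx":0.1,"ty":0.1,"tz":0,"wx":0,"wy":0,"wz":0},{"tx":0,"ty":0,"tz":0,"wx":0,"wy":0,"wz":0},{"tx":0,"ty":0,"tz":0,"wx":0,"wy":0,"wz":0},{"tx":0,"ty":0,"tz":0,"wx":0,"wy":0,"wz":0}]}}

```text
time_s: 11.57
ee_pos: [571.1, 236.2, 139.1]
ee_rot: [-180.0, 0.0, 100.7]
force: [0.2, -0.2, -1.7]
gripper_width: 21.0
gripper_force: 25.0
```

{"fn": "move_arm", "kwargs": {"plan": [{"tx":0.1,"ty":0.1,"tz":0,"wx":0,"wy":0,"wz":0},{"tx":0,"ty":0,"tz":0,"wx":0,"wy":0,"wz":0},{"tx":0,"ty":0,"tz":0,"wx":0,"wy":0,"wz":0},{"tx":0,"ty":0,"tz":0,"wx":0,"wy":0,"wz":0}]}}

```text
time_s: 11.9
ee_pos: [571.6, 237.1, 139.0]
ee_rot: [-179.9, 0.0, 100.7]
force: [-0.6, -1.3, -0.1]
gripper_width: 21.2
gripper_force: 25.0
```

{"fn": "move_arm", "kwargs": {"plan": [{"tx":-0.1,"ty":-0.1,"tz":0.1,"wx":0,"wy":0,"wz":0},{"tx":0,"ty":0,"tz":0.1,"wx":0,"wy":0,"wz":0},{"tx":0,"ty":0,"tz":0.1,"wx":0,"wy":0,"wz":0},{"tx":0,"ty":0,"tz":0.05,"wx":0,"wy":0,"wz":0},{"tx":0,"ty":0,"tz":0,"wx":0,"wy":0,"wz":0},{"tx":0,"ty":0,"tz":0,"wx":0,"wy":0,"wz":0},{"tx":0,"ty":0,"tz":0,"wx":0,"wy":0,"wz":0}]}}

```text
time_s: 12.48
ee_pos: [571.2, 236.4, 135.6]
ee_rot: [180.0, -0.0, 100.7]
force: [0.4, 0.2, -1.0]
gripper_width: 21.5
gripper_force: 25.0
```

{"fn": "move_arm", "kwargs": {"plan": [{"tx":0,"ty":0,"tz":0.08,"wx":0,"wy":0,"wz":0},{"tx":0,"ty":0,"tz":0,"wx":0,"wy":0,"wz":0},{"tx":0,"ty":0,"tz":0,"wx":0,"wy":0,"wz":0},{"tx":0,"ty":0,"tz":0,"wx":0,"wy":0,"wz":0}]}}

```text
time_s: 12.82
ee_pos: [571.1, 236.3, 134.8]
ee_rot: [-180.0, 0.0, 100.7]
force: [0.7, -0.1, -1.4]
gripper_width: 21.8
gripper_force: 25.0
```

{"fn": "move_arm", "kwargs": {"plan": [{"tx":0,"ty":0,"tz":0.07,"wx":0,"wy":0,"wz":0},{"tx":0,"ty":0,"tz":0,"wx":0,"wy":0,"wz":0},{"tx":0,"ty":0,"tz":0,"wx":0,"wy":0,"wz":0},{"tx":0,"ty":0,"tz":0,"wx":0,"wy":0,"wz":0}]}}

```text
time_s: 13.15
ee_pos: [571.2, 236.3, 134.3]
ee_rot: [180.0, 0.0, 100.7]
force: [-0.0, -0.8, 0.2]
gripper_width: 21.0
gripper_force: 25.0
```

{"fn": "move_arm", "kwargs": {"plan": [{"tx":0,"ty":0,"tz":0.07,"wx":0,"wy":0,"wz":0},{"tx":0,"ty":0,"tz":0,"wx":0,"wy":0,"wz":0},{"tx":0,"ty":0,"tz":0,"wx":0,"wy":0,"wz":0},{"tx":0,"ty":0,"tz":0,"wx":0,"wy":0,"wz":0}]}}

```text
time_s: 13.48
ee_pos: [571.2, 236.3, 134.3]
ee_rot: [180.0, -0.0, 100.7]
force: [-1.4, -1.2, 5.6]
gripper_width: 21.2
gripper_force: 25.0
```

{"fn": "move_arm", "kwargs": {"plan": [{"tx":0,"ty":0,"tz":-0.06,"wx":0,"wy":0,"wz":0},{"tx":0,"ty":0,"tz":0,"wx":0,"wy":0,"wz":0},{"tx":0,"ty":0,"tz":0,"wx":0,"wy":0,"wz":0}]}}

```text
time_s: 13.73
ee_pos: [571.2, 236.3, 134.3]
ee_rot: [180.0, 0.0, 100.7]
force: [-0.8, 0.0, 3.7]
gripper_width: 21.5
gripper_force: 25.0
```

{"fn": "move_arm", "kwargs": {"plan": [{"tx":0,"ty":0,"tz":0,"wx":0,"wy":0,"wz":0},{"tx":0,"ty":0,"tz":0,"wx":0,"wy":0,"wz":0},{"tx":0,"ty":0,"tz":0,"wx":0,"wy":0,"wz":0},{"tx":0,"ty":0,"tz":0,"wx":0,"wy":0,"wz":0},{"tx":0,"ty":0,"tz":0,"wx":0,"wy":0,"wz":0},{"tx":0,"ty":0,"tz":0,"wx":0,"wy":0,"wz":0},{"tx":0,"ty":0,"tz":0,"wx":0,"wy":0,"wz":0},{"tx":0,"ty":0,"tz":0,"wx":0,"wy":0,"wz":0}], "gripper": 4.5}}

```text
time_s: 14.4
ee_pos: [571.1, 236.2, 134.0]
ee_rot: [-180.0, 0.0, 100.7]
force: [0.4, -0.0, 0.4]
gripper_width: 45.1
gripper_force: 0.0
```

{"fn": "move_arm", "kwargs": {"plan": [{"tx":0,"ty":0,"tz":-0.5,"wx":0,"wy":0,"wz":0},{"tx":0,"ty":0,"tz":-1,"wx":0,"wy":0,"wz":0},{"tx":0,"ty":0,"tz":-1,"wx":0,"wy":0,"wz":0},{"tx":0,"ty":0,"tz":-1,"wx":0,"wy":0,"wz":0},{"tx":0,"ty":0,"tz":-1,"wx":0,"wy":0,"wz":0},{"tx":0,"ty":0,"tz":-1,"wx":0,"wy":0,"wz":0},{"tx":0,"ty":0,"tz":-1,"wx":0,"wy":0,"wz":0},{"tx":0,"ty":0,"tz":0,"wx":0,"wy":0,"wz":0},{"tx":0,"ty":0,"tz":0,"wx":0,"wy":0,"wz":0}]}}

```text
time_s: 15.15
ee_pos: [571.4, 236.3, 199.9]
ee_rot: [179.9, -0.0, 100.7]
force: [-0.3, 0.2, 0.5]
gripper_width: 45.1
gripper_force: 0.0
```

```bash
python3 - <<'E'
from workcell import grab_frame
from go import go
import cv2,numpy as np
go(561.7,51.5,200,100.9)
a=grab_frame("side")["color"][190:320,190:330,::-1]
cv2.imwrite("pics/k3.png",cv2.resize(a,None,fx=4.5,fy=4.5,interpolation=cv2.INTER_CUBIC))
E
```

```text
t 15.15 pos [571.4 236.3 199.9] rot [ 1.7991e+02 -1.0000e-02  1.0071e+02] shift cm [-17.981  -4.389  -0.022] turn [ 0.0015 -0.0002 -0.0033] F [-0.3  0.2  0.5] w 45.07427631116773 0.0
```

View pics/k3.png

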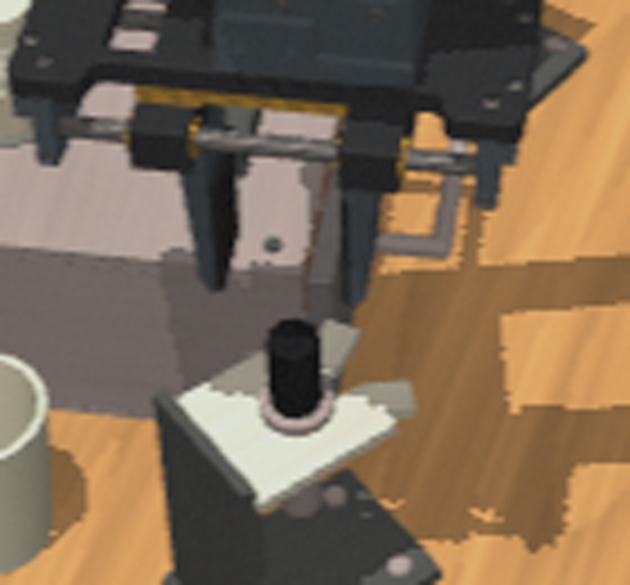

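```bash
python3 - <<'E'
from h import *
t=load("top");s=load("side")
print("red",tri(t,(298,286),s,(372,220)),onz(t,298,286,100)); print("wrench ends",onz(t,317,255,5),onz(t,354,248,5))
E
python3 go.py 560.1 65.7 200 100.9
```

```text
red (array([403.55395786, -12.82235666,  94.37942778]), np.float64(1.9636634794462078)) [402.48428969 -12.66011959 100.        ]
wrench ends [482.80968111 -87.3634622    5.        ] [ 485.06331819 -198.79517592    5.        ]
t 15.2 pos [571.  236.2 199. ] rot [-1.7999e+02  1.0000e-02  1.0071e+02] shift cm [-16.548  -4.235  -0.097] turn [-0.0002  0.0001 -0.0033] F [-0.5 -0.  -0.5] w 45.12591639228476 0.0
```

{"fn": "move_arm", "kwargs": {"plan": [{"tx":-1,"ty":-0.2,"tz":0,"wx":0,"wy":0,"wz":0},{"tx":-2,"ty":-0.5,"tz":0,"wx":0,"wy":0,"wz":0},{"tx":-2.5,"ty":-0.6,"tz":0,"wx":0,"wy":0,"wz":0},{"tx":-2.5,"ty":-0.6,"tz":0,"wx":0,"wy":0,"wz":0},{"tx":-2.5,"ty":-0.6,"tz":0,"wx":0,"wy":0,"wz":0},{"tx":-2.5,"ty":-0.6,"tz":0,"wx":0,"wy":0,"wz":0},{"tx":-2,"ty":-0.6,"tz":0,"wx":0,"wy":0,"wz":0},{"tx":-1,"ty":-0.4,"tz":0,"wx":0,"wy":0,"wz":0},{"tx":-0.5,"ty":-0.2,"tz":0,"wx":0,"wy":0,"wz":0},{"tx":0,"ty":0,"tz":0,"wx":0,"wy":0,"wz":0},{"tx":0,"ty":0,"tz":0,"wx":0,"wy":0,"wz":0}], "gripper": 3.5}}

```text
time_s: 16.12
ee_pos: [559.5, 66.6, 198.9]
ee_rot: [-180.0, -0.0, 100.7]
force: [-0.0, -0.1, -0.2]
gripper_width: 34.9
gripper_force: 0.0
```

```bash
python3 go.py 560.1 65.7 68 100.9
```

```text
t 16.1167 pos [559.5  66.6 198.9] rot [-1.8000e+02 -3.0000e-02  1.0071e+02] shift cm [-0.105  0.045 13.088] turn [-0.0001 -0.0005 -0.0033] F [-0.  -0.1 -0.2] w 34.8923041966296 0.0
```

{"fn": "move_arm", "kwargs": {"plan": [{"tx":-0.1,"ty":0.05,"tz":1,"wx":0,"wy":0,"wz":0},{"tx":0,"ty":0,"tz":1.6,"wx":0,"wy":0,"wz":0},{"tx":0,"ty":0,"tz":1.6,"wx":0,"wy":0,"wz":0},{"tx":0,"ty":0,"tz":1.6,"wx":0,"wy":0,"wz":0},{"tx":0,"ty":0,"tz":1.6,"wx":0,"wy":0,"wz":0},{"tx":0,"ty":0,"tz":1.6,"wx":0,"wy":0,"wz":0},{"tx":0,"ty":0,"tz":1.4,"wx":0,"wy":0,"wz":0},{"tx":0,"ty":0,"tz":1.1,"wx":0,"wy":0,"wz":0},{"tx":0,"ty":0,"tz":0.9,"wx":0,"wy":0,"wz":0},{"tx":0,"ty":0,"tz":0.6,"wx":0,"wy":0,"wz":0},{"tx":0,"ty":0,"tz":0,"wx":0,"wy":0,"wz":0},{"tx":0,"ty":0,"tz":0,"wx":0,"wy":0,"wz":0}]}}

```text
time_s: 17.12
ee_pos: [560.4, 65.4, 69.0]
ee_rot: [180.0, 0.0, 100.7]
force: [0.0, 0.8, 0.9]
gripper_width: 35.0
gripper_force: 0.0
```

{"fn": "move_arm", "kwargs": {"plan": [{"tx":0,"ty":0,"tz":0,"wx":0,"wy":0,"wz":0},{"tx":0,"ty":0,"tz":0,"wx":0,"wy":0,"wz":0},{"tx":0,"ty":0,"tz":0,"wx":0,"wy":0,"wz":0},{"tx":0,"ty":0,"tz":0,"wx":0,"wy":0,"wz":0},{"tx":0,"ty":0,"tz":0,"wx":0,"wy":0,"wz":0},{"tx":0,"ty":0,"tz":0,"wx":0,"wy":0,"wz":0},{"tx":0,"ty":0,"tz":0,"wx":0,"wy":0,"wz":0},{"tx":0,"ty":0,"tz":0,"wx":0,"wy":0,"wz":0}], "gripper": 0, "force": 20}}

```text
time_s: 17.78
ee_pos: [560.6, 65.2, 69.5]
ee_rot: [179.9, 0.0, 100.7]
force: [0.2, -0.7, 3.3]
gripper_width: 9.7
gripper_force: 20.0
```

Gripping the bar (9.7 mm). Pull along tool -y.

{"fn": "move_arm", "kwargs": {"plan": [{"tx":0,"ty":-0.4,"tz":0,"wx":0,"wy":0,"wz":0},{"tx":0,"ty":-0.7,"tz":0,"wx":0,"wy":0,"wz":0},{"tx":0,"ty":-0.9,"tz":0,"wx":0,"wy":0,"wz":0},{"tx":0,"ty":-0.9,"tz":0,"wx":0,"wy":0,"wz":0},{"tx":0,"ty":-0.9,"tz":0,"wx":0,"wy":0,"wz":0},{"tx":0,"ty":-0.9,"tz":0,"wx":0,"wy":0,"wz":0},{"tx":0,"ty":-0.9,"tz":0,"wx":0,"wy":0,"wz":0},{"tx":0,"ty":-0.9,"tz":0,"wx":0,"wy":0,"wz":0},{"tx":0,"ty":-0.9,"tz":0,"wx":0,"wy":0,"wz":0},{"tx":0,"ty":-0.9,"tz":0,"wx":0,"wy":0,"wz":0},{"tx":0,"ty":0,"tz":0,"wx":0,"wy":0,"wz":0},{"tx":0,"ty":0,"tz":0,"wx":0,"wy":0,"wz":0}]}}

```text
time_s: 18.78
ee_pos: [476.2, 48.8, 69.4]
ee_rot: [-179.8, 0.1, 100.7]
force: [-1.1, -3.5, 8.4]
gripper_width: 9.3
gripper_force: 20.0
```

{"fn": "move_arm", "kwargs": {"plan": [{"tx":0,"ty":-0.4,"tz":0,"wx":0,"wy":0,"wz":0},{"tx":0,"ty":-0.4,"tz":0,"wx":0,"wy":0,"wz":0},{"tx":0,"ty":-0.3,"tz":0,"wx":0,"wy":0,"wz":0},{"tx":0,"ty":-0.2,"tz":0,"wx":0,"wy":0,"wz":0},{"tx":0,"ty":-0.2,"tz":0,"wx":0,"wy":0,"wz":0},{"tx":0,"ty":0,"tz":0,"wx":0,"wy":0,"wz":0},{"tx":0,"ty":0,"tz":0,"wx":0,"wy":0,"wz":0},{"tx":0,"ty":0,"tz":0,"wx":0,"wy":0,"wz":0}]}}

```text
time_s: 19.45
ee_pos: [462.8, 46.2, 69.5]
ee_rot: [-180.0, 0.1, 100.7]
force: [1.1, -3.2, 7.7]
gripper_width: 9.7
gripper_force: 20.0
```

{"fn": "move_arm", "kwargs": {"plan": [{"tx":0,"ty":-0.2,"tz":0,"wx":0,"wy":0,"wz":0},{"tx":0,"ty":-0.1,"tz":0,"wx":0,"wy":0,"wz":0},{"tx":0,"ty":0,"tz":0,"wx":0,"wy":0,"wz":0},{"tx":0,"ty":0,"tz":0,"wx":0,"wy":0,"wz":0},{"tx":0,"ty":0,"tz":0,"wx":0,"wy":0,"wz":0}]}}

```text
time_s: 19.87
ee_pos: [462.7, 46.2, 69.5]
ee_rot: [179.7, 0.1, 100.7]
force: [6.8, -0.6, 1.3]
gripper_width: 9.4
gripper_force: 20.0
```

{"fn": "move_arm", "kwargs": {"plan": [{"tx":0,"ty":0.15,"tz":0,"wx":0,"wy":0,"wz":0},{"tx":0,"ty":0,"tz":0,"wx":0,"wy":0,"wz":0},{"tx":0,"ty":0,"tz":0,"wx":0,"wy":0,"wz":0},{"tx":0,"ty":0,"tz":0,"wx":0,"wy":0,"wz":0},{"tx":0,"ty":0,"tz":0,"wx":0,"wy":0,"wz":0},{"tx":0,"ty":0,"tz":0,"wx":0,"wy":0,"wz":0},{"tx":0,"ty":0,"tz":0,"wx":0,"wy":0,"wz":0}], "gripper": 3.3}}

```text
time_s: 20.45
ee_pos: [462.1, 46.7, 68.9]
ee_rot: [-180.0, -0.0, 100.7]
force: [0.6, 0.5, 0.0]
gripper_width: 32.9
gripper_force: 0.0
```

{"fn": "move_arm", "kwargs": {"plan": [{"tx":0,"ty":0,"tz":-0.7,"wx":0,"wy":0,"wz":0},{"tx":0,"ty":0,"tz":-1.4,"wx":0,"wy":0,"wz":0},{"tx":0,"ty":0,"tz":-1.4,"wx":0,"wy":0,"wz":0},{"tx":0,"ty":0,"tz":-1.4,"wx":0,"wy":0,"wz":0},{"tx":0,"ty":0,"tz":-1.4,"wx":0,"wy":0,"wz":0},{"tx":0,"ty":0,"tz":-1.4,"wx":0,"wy":0,"wz":0},{"tx":0,"ty":0,"tz":-1.4,"wx":0,"wy":0,"wz":0},{"tx":0,"ty":0,"tz":-1.4,"wx":0,"wy":0,"wz":0},{"tx":0,"ty":0,"tz":-1.0,"wx":0,"wy":0,"wz":0},{"tx":0,"ty":0,"tz":0,"wx":0,"wy":0,"wz":0},{"tx":0,"ty":0,"tz":0,"wx":0,"wy":0,"wz":0}]}}

```text
time_s: 21.37
ee_pos: [462.6, 46.8, 184.6]
ee_rot: [179.9, 0.0, 100.7]
force: [0.9, -0.2, 0.1]
gripper_width: 32.7
gripper_force: 0.0
```

```bash
python3 - <<'E'
from workcell import grab_frame
import cv2
cv2.imwrite("pics/end.png",cv2.resize(grab_frame("side")["color"][140:350,140:400,::-1],None,fx=2.8,fy=2.8,interpolation=cv2.INTER_CUBIC))
E
```

```text
(no output)
```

View pics/end.png

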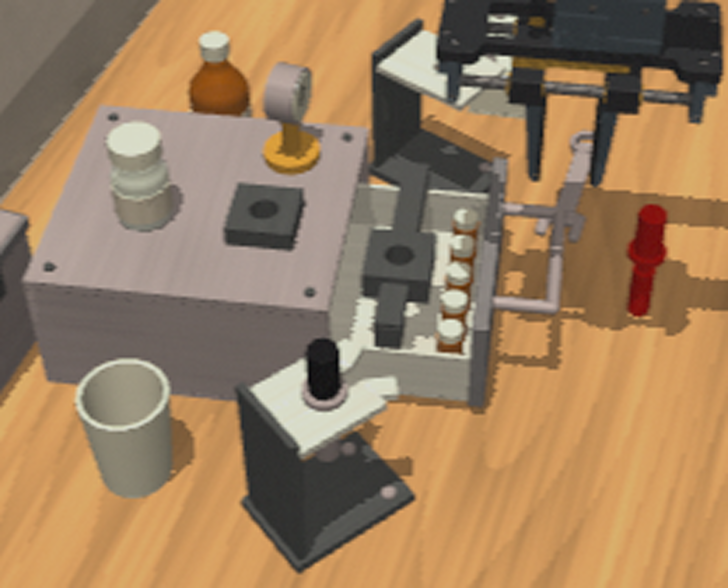

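The tray is fully out with its handle at about (555,270). The pin hangs upright in the notch at about (325,370), and everything else stands where it was. Handing in.

```bash
python3 -c "
from workcell import env
print(env.job_done())"
```

```text
the job is handed in; nothing more can be done
None
```

The pin hangs upright at the back of the notch, the tray is pulled about 100 mm out to its stop, and nothing else looked moved in the last picture; I handed the job in after about 21 s, and no verdict came back.

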